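# Find the balance point of a ballasted camera boom

## Robot

A 6-joint arm with a two-finger parallel gripper is mounted at the origin on a cart in front of the work surface, level with it; the furniture and walls round the work are solid. World frame = base frame: x ahead of the robot, y to its left, z up, the work surface at z = 0. Lengths are in m, angles in rad, forces in N, time in s.
With the tool pointing down it reaches from about 0.35 to 1 m from the base axis. Payload 7.1 kg.
Tool frame: the origin (TCP) lies midway between the tips of the shut fingers; the grasp point (between the pads) lies 19 mm behind it (env.grasp_offset is the z of the grasp point in the tool frame, in m); z points along the fingers, y is the line along which they close (so a half turn about z gives the same grasp; the last joint's range is limited). The gripper opens to 85 mm and grips with 20 to 120 N. Pads are 22 mm wide; open, the fingers measure 114 mm over their backs; the gripper's body (76 mm by 85 mm) begins 54 mm behind the grasp point. The pads swing forward as they close: fully open they stand 13 mm farther back than shut.
Start: joints at [-1.158, 0.423, 1.63, -0, 1.089, -0.019], TCP at [0.262, -0.568, 0.208] pointing down, gripper open.
Joint ranges: [-3, 3], [-0.9, 2.11], [0.09, 2.58], [-1.31, 4.45], [0.11, 2.69], [-2.54, 2.54]. Speed limits (rad/s): [2.39, 2.39, 3.01, 3.14, 3.14, 3.14].

## Interface

Orientations are given as [roll, pitch, yaw] about the fixed x, y, z axes, in that order (R = Rz(yaw) Ry(pitch) Rx(roll)).
In Python, from station import telemetry, vision, env, models gives the robot as it stands.
- The arm moves only by the shell command python3 -m crank 'ROWS' [FORCE]. ROWS is JSON, a list that holds one entry, the list of rows, each a list of 5 numbers: the shift along the tool's x, y, z in m, then the turn about the tool's z in rad, then the gripper command: -1 is fully open, 1 is shut, values between are in proportion. A call has 1 to 20 rows; each row is the pose to reach, as a shift and turn from the pose commanded when the call began, along the tool's axes at that moment; what a row does not reach only later rows make up. A row lasts 1/8 s, in which the tool goes at most 62.5 mm and 10.7 degrees, less where a joint would pass 70% of its speed; a pose out of reach is approached as far as the arm can. A call with a gripper value outside its range is refused whole. The fingers move at their own pace and stop on an object; FORCE is the grip in N (left out, the last holds). Time passes only in rows, so rows that repeat a pose let the fingers close. It gives the time, the measured TCP pose, the force, the opening and the grip force at its end, in the units of the state.
- telemetry.get_state(): the state, without advancing time (a new reading comes with each control period).
- vision.get_image(name): name is "scene" or "top" or "wrist"; returns a dict with "image" (384x512x3 uint8, red, green, blue), "z_map" (384x512 float32, m along the optical axis (not along the pixel's ray), 0 where there is no reading), "mtx" (3x3 intrinsics, pixels), "dist" ([k1, k2, p1, p2, k3] as OpenCV has them; the pictures are not rectified), "R" (3x3) and "t" (3): a world point X has camera coordinates R X + t. Camera axes: x right, y down, z forward; pixel columns grow to the right and rows downward; lengths in m; the calibration is good to about 2 mm. A picture is of the moment at which its call begins.
- env.sign_off(): hands the job in; it is judged then, once.
Trained networks look in the newest picture that a camera, given by its name, has taken for a name from the list of things; names that differ only in an ending like _2 or _b are one class to them, and where a whole thing is asked for, a point or a joint stands for the part that bears it (a point fixed in the world has none). Each returns a list of dicts, best first, with "score" (0 to 1); they miss things now and then, are a little off and sometimes report something else, mostly with a low value. They report only what shows in the picture. A call takes as long as a camera call. They do not tell look-alikes from the thing itself.
- models.spot_in(name, camera): "box" ([centre column, centre row, width, height] as shares, 0 to 1, of the picture: columns of its width, rows of its height, round what is visible of it).
- models.trace(name, camera): "pixels" (384x512 bool, what is visible of it) and "box" ([centre column, centre row, width, height] as shares, 0 to 1, of the picture: columns of its width, rows of its height, round what is visible of it).
- models.spot_point(name, camera): "centre" ([row, column] as shares, 0 to 1, of the picture: columns of its width, rows of its height: a listed point, or the origin of a listed thing).
The state is a dict: "time_s": time; "joint_positions": joint angles; "qd": joint speeds; "tau": joint torques, N m; "ee_pos": TCP position; "orientation": TCP orientation; "contact_force": force on the tool from outside, world axes, zero at the start; "wrist_torque": the same for the moment, N m; "finger_gap": finger opening in m; "finger_force": force on a finger pad.
Only numpy, scipy, OpenCV 4.12 (cv2) and the standard library are available. Lean on these libraries where they do the work, as an engineer would, in place of code of your own. Each camera call takes 0.05 s, during which the arm holds its last target. There are 200 camera calls.

## Task

The ballast hidden inside the aluminium camera boom may sit anywhere along it. Hold only the lifter's black grip block: slide the lifter along its rail and lift the boom at trial points until you find where it balances, then let go, leaving the boom poised level on the lifter's foot with both ends at least 15 mm clear of their rests. Never touch the boom itself, and leave the tools lying round the stand where they are.

Things in the scene. Friction and masses are not known exactly. Their poses are not given: they have to be found in the camera images.
- stand: Fixed stand: grey base plate 120 (x) x 230 (y) x 12 mm, origin at the centre of its underside; x points away from the robot, y left along the guide rail, z up. The rail is at x = -30 mm; its end blocks, at y = +/-104, are 40 mm high. Two dark steel forked rests at x = +30, y = +/-82 mm carry the boom at 55 mm height between prongs 92 mm high.
- carriage (a joint): Sideways position (m) of the lifter on the rail, along the stand's y: 0 in the middle, limits -0.062 to +0.062; foot and grip block are at this y. About 5 N slides it; it stays where it is left. Slide it with the lifter lowered to 0, or the boom is dragged along.
- lifter (a joint): Height (m) of the lifter above its lowest position, 0 to 0.034. Its foot, a flat steel pad 12 mm wide along y between two low cheeks, is under the boom at stand x = +30 mm, top at 51 mm height when this reads 0: it meets the boom at 0.004 and has raised it 15 mm at 0.019. 9 to 14 N raises it; it stays at the height where it is left, also under the boom's weight.
- grip (a point): Middle of the black ribbed grip block at the top of the lifter (24 mm in x, 20 mm in y, 40 mm high, this point 20 mm below its top; 93 mm above the table at lifter 0). It stands at stand x = -30 mm, 60 mm in front of the boom, and moves with the lifter; free to be gripped from above, fingers closing along the stand's y.
- boom: The camera boom: slotted aluminium profile 20 x 200 x 20 mm (x, y, z), black end caps, about 0.44 kg, loose on the two rests along the stand's y. Origin at the middle of its underside. The balance point is at most 55 mm from the stand's middle. Lifted elsewhere, only the lighter end rises and the heavier end stays on its rest: the balance point lies towards the end that stays.
- boom_left (a point): Middle of the underside of the camera boom's left end (+y end); 55 mm above the table while on the rests.
- boom_right (a point): Middle of the underside of the camera boom's right end (-y end); 55 mm above the table while on the rests.
- side_cutters: Side cutters with red grips, 52x107x12 mm, lying in front of the stand; to be left alone. Origin at the centre of the underside.
- precision_driver: Black precision screwdriver with an orange collar, 13x142x13 mm, to the right of the stand; to be left alone. Origin at the centre of the underside.
- power_brick: Black power brick, 49x96x30 mm, to the left of the stand; to be left alone. Origin at the centre of the underside.
- hex_key: Steel hex key, 28x74x8 mm, in front of the stand to the right; to be left alone. Origin at the centre of the underside.
Things that resemble listed ones, but are neither listed nor needed, are in the scene too. Several things have the shape of the boom; the one meant has the colours described above.

How it is judged:
By the outcome, as a careful person would: the job done as asked, in the order asked, and still so for the second after the job is handed in, with the robot touching nothing.
It also fails if it takes over 45 s, if anything falls off the work surface, if the arm or the gripper's body presses on something with over 40 N, if the wrist force passes 120 N, or if a joint passes its speed limit or range.

## Working session

There is one attempt and no reset: what is moved stays moved. The work goes in short steps, Python scripts to look and compute and a shell command to move; the robot and the scene stay as the last step left them, time stands still between calls to the robot, and variables do not carry over. Pictures are saved under pics/ and viewed, at most 10 in all, crops included, and the job is handed in when it is done.

```bash
ls; mkdir -p pics; cat > h.py <<'E'
import numpy as np, cv2
from station import telemetry, vision, env, models
def save(im,f): cv2.imwrite('pics/'+f,cv2.cvtColor(np.ascontiguousarray(im),cv2.COLOR_RGB2BGR))
def world(c,u,v,z=None):
    """pixel -> world using depth map (median 3x3)"""
    u=float(u);v=float(v)
    p=cv2.undistortPoints(np.array([[[u,v]]],float),c['mtx'],np.array(c['dist'])).ravel()
    if z is None:
        w=c['z_map'][int(v)-1:int(v)+2,int(u)-1:int(u)+2]; w=w[w>0]; z=np.median(w) if w.size else np.nan
    return c['R'].T@(np.array([p[0]*z,p[1]*z,z])-c['t'])
def proj(c,X):
    r,_=cv2.Rodrigues(np.array(c['R'])); return cv2.projectPoints(np.array([X],float),r,np.array(c['t']),c['mtx'],np.array(c['dist']))[0].ravel()
def tri(obs):
    A=[];b=[]
    for c,u,v in obs:
        p=cv2.undistortPoints(np.array([[[u,v]]],float),c['mtx'],np.array(c['dist'])).ravel()
        R=np.array(c['R']);t=np.array(c['t'])
        for k in range(2): A.append(R[k]-p[k]*R[2]); b.append(p[k]*t[2]-t[k])
    return np.linalg.lstsq(np.array(A),np.array(b),rcond=None)[0]
E
python3 - <<'E'
from h import *
C={n:vision.get_image(n) for n in('scene','top')}
save(np.hstack([C['scene']['image'],C['top']['image']])[:, :],'a.png')
im=cv2.resize(np.hstack([C['scene']['image'],C['top']['image']]),(800,300)); save(im,'a.png')
for n in('grip','boom_left','boom_right','stand','boom'):
  for k in C:
    for d in models.spot_point(n,k)[:3]:
      r,c=d['centre'];u,v=c*512,r*384
      print(n,k,round(d['score'],2),round(u),round(v),world(C[k],u,v).round(3))
print(telemetry.get_state())
E
```

```text
pics
grip scene 0.84 281 180 [ 0.492 -0.089  0.095]
grip scene 0.27 224 206 [ 0.624 -0.012  0.005]
grip top 0.51 280 212 [ 0.498 -0.09   0.1  ]
boom_left scene 0.96 223 206 [ 0.625 -0.011  0.005]
boom_left scene 0.88 302 172 [ 0.52  -0.269  0.003]
boom_left scene 0.78 238 340 [0.36  0.307 0.008]
boom_left top 0.83 349 220 [ 0.521 -0.278  0.011]
boom_left top 0.7 228 173 [0.607 0.059 0.002]
boom_left top 0.66 117 250 [0.358 0.304 0.02 ]
boom_right scene 0.91 260 142 [ 0.705 -0.332  0.02 ]
boom_right scene 0.85 279 173 [ 0.525 -0.136  0.077]
boom_right scene 0.55 224 266 [0.49  0.172 0.018]
boom_right top 0.97 310 202 [ 0.556 -0.172  0.01 ]
boom_right top 0.9 372 155 [ 0.712 -0.327  0.004]
boom_right top 0.63 181 203 [0.502 0.165 0.018]
stand scene 0.58 259 212 [ 0.526 -0.037  0.012]
stand top 0.86 262 206 [ 0.526 -0.047  0.012]
boom scene 0.78 254 187 [ 0.554 -0.056  0.071]
boom scene 0.64 232 299 [0.42  0.241 0.02 ]
boom scene 0.64 283 157 [ 0.6   -0.296  0.016]
boom top 0.85 364 189 [ 0.607 -0.307  0.02 ]
boom top 0.8 269 189 [ 0.558 -0.057  0.075]
boom top 0.73 149 230 [0.422 0.233 0.021]
{'time_s': 0.6, 'joint_positions': array([-1.15801122e+00,  4.23065314e-01,  1.62989802e+00,  1.48700807e-05,
        1.08861084e+00, -1.90151153e-02]), 'qd': array([-0.00101811, -0.00053437,  0.00081219, -0.0004978 ,  0.00012595,
        0.00088917]), 'tau': array([-4.82000305e-04, -5.57053149e+01, -2.82026875e+01, -4.22111395e-05,
        1.10326822e-03, -2.49227224e-05]), 'ee_pos': array([ 0.26157921, -0.56761138,  0.20844151]), 'orientation': array([ 3.14157393e+00, -1.28210908e-05,  4.31793324e-01]), 'contact_force': array([-0.10994288,  0.12026928, -0.40670633]), 'wrist_torque': array([ 0.01104874,  0.01273291, -0.01607075]), 'finger_force': 0.0, 'finger_gap': 0.08533095851166432}
```

View pics/a.png

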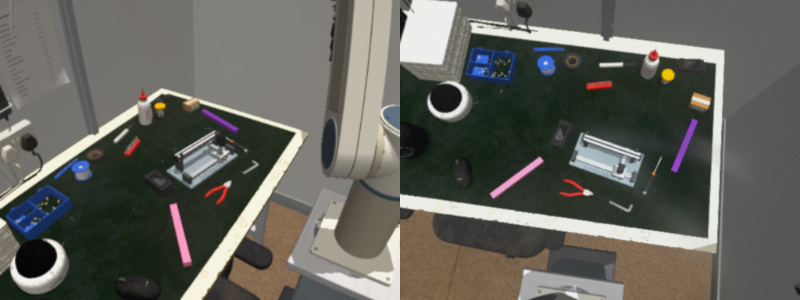

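```bash
python3 - <<'E'
from h import *
C={n:vision.get_image(n) for n in('scene','top')}
a=C['scene']['image'][125:275,180:330]; b=C['top']['image'][130:280,190:340]
save(np.hstack([cv2.resize(a,(400,400),interpolation=2),cv2.resize(b,(400,400),interpolation=2)]),'b.png')
E
```

```text
(no output)
```

View pics/b.png

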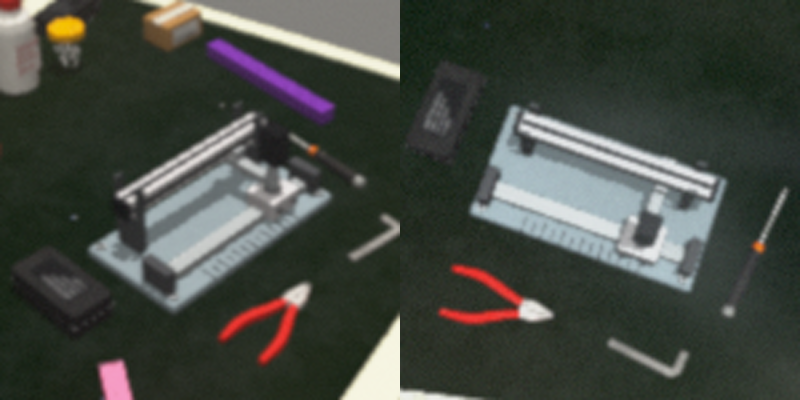

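The left half (scene) shows the silver, black-capped boom on the stand from about (226,199) to (274,168), and the grip block at (281,180). In the right half (top) the boom runs from about (235,175) to (308,199), with the grip at (284,213). Three things have the boom's shape: pink at scene (232,299), purple at scene (283,157) and aluminium at scene (254,187). The aluminium one on the forked rests is the one meant, by its colour and place. Next I'll fit the stand's pose.

```bash
python3 - <<'E'
from h import *
C={n:vision.get_image(n) for n in('scene','top')}
def cloud(c):
    v,u=np.mgrid[0:384,0:512]; p=cv2.undistortPoints(np.stack([u,v],-1).reshape(-1,1,2).astype(float),c['mtx'],np.array(c['dist'])).reshape(-1,2)
    z=c['z_map'].reshape(-1,1); X=np.hstack([p*z,z]); W=(X-np.array(c['t']))@np.array(c['R']); W[z[:,0]<=0]=9; return W
for k in C:
    W=cloud(C[k]); rgb=C[k]['image'].reshape(-1,3).astype(int)
    near=np.hypot(W[:,0]-.526,W[:,1]+.045)<.16
    m=near&(abs(W[:,2]-.012)<.006)&(rgb.min(1)>90)
    print(k,'plate',m.sum(),cv2.minAreaRect(W[m,:2].astype(np.float32)))
    b=near&(W[:,2]>.068)&(W[:,2]<.08)&(rgb.min(1)>100); print('boomtop',b.sum(),np.median(W[b,2]),cv2.minAreaRect(W[b,:2].astype(np.float32)))
    g=near&(W[:,2]>.1)&(W[:,2]<.13); print('grip top',g.sum(),W[g].mean(0),np.percentile(W[g],[5,50,95],axis=0).round(3).tolist())
P={}
for n in('grip','stand','boom'):
    o=[]
    for k in C:
        d=[d for d in models.spot_point(n,k)]
        if not d: continue
        o.append((C[k],d[0]['centre'][1]*512,d[0]['centre'][0]*384)) if n!='boom' else o.append((C[k],*[(e['centre'][1]*512,e['centre'][0]*384) for e in d if np.hypot(*(world(C[k],e['centre'][1]*512,e['centre'][0]*384)[:2]-[.556,-.056]))<.03][0]))
    if len(o)==2:
        X=tri(o); print(n,X.round(4),[np.round(proj(c,X)-[u,v],1) for c,u,v in o])
E
```

```text
scene plate 1724 ((0.5179089307785034, -0.047977596521377563), (0.23158104717731476, 0.2477085441350937), 80.0598373413086)
boomtop 357 0.07523467367843262 ((0.5622214674949646, -0.06184818595647812), (0.19103215634822845, 0.024272793903946877), 78.35835266113281)
grip top 79 [ 0.49078031 -0.09510906  0.10795356] [[0.481, -0.106, 0.101], [0.49, -0.093, 0.11], [0.503, -0.088, 0.112]]
top plate 2251 ((0.49658894538879395, -0.0422329306602478), (0.2301616072654724, 0.19919851422309875), 77.88505554199219)
boomtop 636 0.07483610085350721 ((0.5631243586540222, -0.0608653798699379), (0.19925156235694885, 0.02347565069794655), 78.06543731689453)
grip top 88 [ 0.49255147 -0.09724804  0.1103447 ] [[0.482, -0.106, 0.106], [0.493, -0.097, 0.111], [0.503, -0.088, 0.113]]
grip [ 0.4926 -0.0902  0.0999] [array([0.7, 0.2]), array([-0.2, -0.8])]
boom [ 0.563  -0.0584  0.0617] [array([0.9, 0.2]), array([-0.2, -0.9])]
```

Checks: the boom's top is at 0.075 m as expected, and its axis gives a stand yaw of about -0.208. The grip is at (0.4925, -0.0965) with its top at 0.112, which puts the carriage at about -0.049 with x = -31 in the stand frame, and that's consistent. Moving above the grip now.

```bash
python3 -m crank '[[[0.05,-0.041,0,0.08,-1],[0.10,-0.082,0,0.16,-1],[0.15,-0.122,0,0.24,-1],[0.20,-0.163,0,0.32,-1],[0.25,-0.204,0.01,0.40,-1],[0.30,-0.244,0.02,0.48,-1],[0.35,-0.285,0.03,0.56,-1],[0.39,-0.317,0.04,0.64,-1],[0.407,-0.331,0.048,0.64,-1],[0.407,-0.331,0.048,0.64,-1],[0.407,-0.331,0.048,0.64,-1],[0.407,-0.331,0.048,0.64,-1]]]' 60
python3 - <<'E'
from h import *
c=vision.get_image('wrist'); s=vision.get_image('scene'); t=vision.get_image('top')
print(telemetry.get_state()['ee_pos'],telemetry.get_state()['orientation'])
save(np.hstack([cv2.resize(c['image'],(400,300)),cv2.resize(s['image'][125:238,180:330],(400,300))]),'c.png')
for k,q in(('wrist',c),('scene',s),('top',t)):
  for n in('grip','boom_left','boom_right'):
    for d in models.spot_point(n,k)[:3]:
      r,cc=d['centre'];print(k,n,round(d['score'],2),round(cc*512),round(r*384),world(q,cc*512,r*384).round(4))
E
```

```text
time_s: 2.6
ee_pos: [0.4925, -0.0977, 0.1608]
orientation: [3.141, -0.001, -0.21]
contact_force: [-0.4, 0.9, -0.3]
finger_gap: 0.0851
finger_force: 0.0
[ 0.49256725 -0.09753217  0.16070834] [ 3.14157170e+00 -4.63754446e-04 -2.09737493e-01]
wrist grip 0.59 259 195 [ 0.4979 -0.1007  0.1122]
wrist grip 0.42 206 124 [ 0.5621 -0.0667  0.0764]
wrist boom_left 0.85 102 127 [0.5786 0.0234 0.076 ]
wrist boom_left 0.73 408 116 [ 0.5254 -0.2707  0.02  ]
wrist boom_right 0.86 315 124 [ 0.5416 -0.1607  0.0763]
wrist boom_right 0.66 49 209 [0.5052 0.1601 0.0041]
scene grip 0.59 286 181 [ 0.4803 -0.0928  0.093 ]
scene boom_left 0.89 241 339 [0.3562 0.3023 0.006 ]
scene boom_left 0.85 222 206 [ 0.6287 -0.0107  0.0043]
scene boom_left 0.54 305 172 [ 0.5138 -0.277   0.0027]
scene boom_right 0.91 260 144 [ 0.7061 -0.3275  0.0153]
scene boom_right 0.74 279 174 [ 0.5018 -0.0919  0.1078]
scene boom_right 0.61 224 268 [0.4853 0.1768 0.0178]
top boom_left 0.83 118 251 [0.3575 0.3003 0.0193]
top boom_left 0.41 233 177 [0.594  0.0424 0.0121]
top boom_right 0.87 374 157 [ 0.7023 -0.3301  0.019 ]
top boom_right 0.73 180 205 [0.4965 0.1665 0.0198]
```

View pics/c.png

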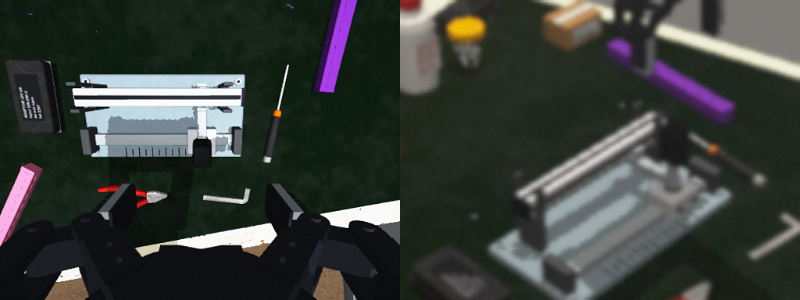

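The left half (wrist view) shows the grip block near (259,195), the boom from about (95,124) to (312,124), and the fingers at the bottom on either side. The right half (scene) shows the boom still on its rests with the view unobstructed. I'll refine the grip from wrist depth, plus the boom and plate in the same frame.

```bash
cat >> h.py <<'E'
def cloud(c):
    v,u=np.mgrid[0:384,0:512]; p=cv2.undistortPoints(np.stack([u,v],-1).reshape(-1,1,2).astype(float),c['mtx'],np.array(c['dist'])).reshape(-1,2)
    z=c['z_map'].reshape(-1,1).astype(float); W=(np.hstack([p*z,z])-np.array(c['t']))@np.array(c['R']); W[z[:,0]<=0]=9; return W
YAW=-.208; O=np.array([.5333,-.0548])
def stand(W): 
    d=W[:,:2]-O; c,s=np.cos(YAW),np.sin(YAW); return np.c_[d@[c,s],d@[-s,c],W[:,2]]
E
python3 - <<'E'
from h import *
for k in('wrist',):
    c=vision.get_image(k); W=cloud(c); S=stand(W); rgb=c['image'].reshape(-1,3).astype(int)
    g=(abs(S[:,0]+.03)<.02)&(abs(S[:,1])<.08)&(S[:,2]>.105)&(S[:,2]<.12)
    print(g.sum(),'S',np.percentile(S[g],[3,50,97],axis=0).round(4).tolist(),cv2.minAreaRect(W[g,:2].astype(np.float32)))
    b=(abs(S[:,0]-.03)<.02)&(S[:,2]>.07)&(S[:,2]<.08)&(abs(S[:,1])<.12)
    print('boom',np.percentile(S[b],[2,50,98],axis=0).round(4).tolist(),cv2.minAreaRect(W[b,:2].astype(np.float32)))
    p=(abs(S[:,2]-.012)<.005)&(abs(S[:,0])<.075)&(abs(S[:,1])<.13)&(rgb.min(1)>100)
    print('plate',np.percentile(S[p],[.3,99.7],axis=0).round(4).tolist())
E
```

```text
668 S [[-0.0402, -0.0611, 0.1083], [-0.0285, -0.0517, 0.1116], [-0.0183, -0.0423, 0.113]] ((0.4938918650150299, -0.09943963587284088), (0.01917547732591629, 0.023128265514969826), 77.75627899169922)
boom [[0.02, -0.0977, 0.074], [0.0304, -0.0028, 0.076], [0.0401, 0.0938, 0.0775]] ((0.5628142356872559, -0.06276723742485046), (0.2005525380373001, 0.03191361948847771), 77.87967681884766)
plate [[-0.0586, -0.1108, 0.0108], [0.0597, 0.1151, 0.0164]]
```

The grip centre is about (0.4935, -0.098), within 1 mm of the TCP, and yaw -0.21 matches. Descending and gripping.

```bash
python3 -m crank '[[[0.001,0.0005,0.025,0,-1],[0.001,0.0005,0.05,0,-1],[0.001,0.0005,0.07,0,-1],[0.001,0.0005,0.085,0,-1],[0.001,0.0005,0.085,0,0],[0.001,0.0005,0.085,0,1],[0.001,0.0005,0.085,0,1],[0.001,0.0005,0.085,0,1],[0.001,0.0005,0.085,0,1],[0.001,0.0005,0.085,0,1]]]' 60
```

```text
time_s: 4.5
ee_pos: [0.4941, -0.0977, 0.0763]
orientation: [3.141, -0.001, -0.208]
contact_force: [-1.1, -1.8, 4.9]
finger_gap: 0.0184
finger_force: 60.1
```

Gripped. Sliding to the middle (tool -y), then lifting 10 mm (about 6 mm above contact).

```bash
python3 -m crank '[[[0,-0.01,0,0,1],[0,-0.02,0,0,1],[0,-0.03,0,0,1],[0,-0.04,0,0,1],[0,-0.05,0,0,1],[0,-0.05,0,0,1]]]'
python3 -m crank '[[[0,0,-0.003,0,1],[0,0,-0.006,0,1],[0,0,-0.009,0,1],[0,0,-0.012,0,1],[0,0,-0.014,0,1],[0,0,-0.014,0,1]]]'
cat > look.py <<'E'
from h import *
def boomz(k='wrist'):
    c=vision.get_image(k); S=stand(cloud(c)); rgb=c['image'].reshape(-1,3).astype(int)
    b=(abs(S[:,0]-.03)<.008)&(S[:,2]>.06)&(S[:,2]<.14)&(abs(S[:,1])<.1)&(rgb.min(1)>90)
    if b.sum()<20: print(k,'few',b.sum()); return c
    y,z=S[b,1],S[b,2]; 
    for _ in range(3):
        f=np.polyfit(y,z,1); r=abs(z-np.polyval(f,y)); y,z=y[r<.005],z[r<.005]
    print(k,len(y),'y',y.min().round(3),y.max().round(3),'rise mm at rests R,L:',((np.polyval(f,[-.082,.082])-.0755)*1000).round(1))
    return c
if __name__=='__main__':
    for k in('wrist','scene','top'): boomz(k)
    s=telemetry.get_state(); print(stand(np.array([s['ee_pos']])).round(4),s['contact_force'].round(1),s['wrist_torque'].round(2))
E
python3 look.py
```

```text
time_s: 5.25
ee_pos: [0.5046, -0.0482, 0.0764]
orientation: [3.142, -0.002, -0.208]
contact_force: [0.1, -0.2, 5.4]
finger_gap: 0.0183
finger_force: 60.1
time_s: 6.0
ee_pos: [0.5043, -0.0484, 0.0897]
orientation: [-3.141, -0.001, -0.208]
contact_force: [3.4, 1.5, -7.3]
finger_gap: 0.0178
finger_force: 59.5
wrist 6199 y -0.1 0.09 rise mm at rests R,L: [ 0.7 20.1]
scene 160 y -0.097 0.092 rise mm at rests R,L: [ 0.8 19.8]
top few 0
[[-0.0298  0.0003  0.0897]] [ 4.2  1.8 -6.4] [ 0.45 -0.78 -0.01]
```

The left end rises by 20 mm and the right stays, so the balance point lies to the right (y < 0). Lowering, moving to about -28 mm and lifting again.

```bash
python3 -m crank '[[[0,0,0.005,0,1],[0,0,0.01,0,1],[0,0,0.0145,0,1],[0,0,0.0145,0,1],[0,0.01,0.0145,0,1],[0,0.02,0.0145,0,1],[0,0.028,0.0145,0,1],[0,0.028,0.0145,0,1]]]'
python3 -m crank '[[[0,0,-0.003,0,1],[0,0,-0.006,0,1],[0,0,-0.009,0,1],[0,0,-0.012,0,1],[0,0,-0.014,0,1],[0,0,-0.014,0,1]]]'
python3 look.py
```

```text
time_s: 7.15
ee_pos: [0.4986, -0.0764, 0.0763]
orientation: [3.142, -0.001, -0.209]
contact_force: [-0.1, 0.9, 12.0]
finger_gap: 0.0183
finger_force: 62.1
time_s: 7.9
ee_pos: [0.4983, -0.0762, 0.0885]
orientation: [3.141, -0.0, -0.208]
contact_force: [4.1, -1.2, -7.7]
finger_gap: 0.0182
finger_force: 59.6
wrist 6706 y -0.1 0.089 rise mm at rests R,L: [ 1.  27.2]
scene 177 y -0.065 0.091 rise mm at rests R,L: [ 0.7 26.7]
top few 3
[[-0.0298 -0.0281  0.0884]] [ 6.2 -2.3 -8.7] [-0.2  -0.95  0.  ]
```

Still the left end. Next trial at about -43 mm.

```bash
python3 -m crank '[[[0,0,0.005,0,1],[0,0,0.01,0,1],[0,0,0.0135,0,1],[0,0,0.0135,0,1],[0,0.008,0.0135,0,1],[0,0.015,0.0135,0,1],[0,0.015,0.0135,0,1]]]'
python3 -m crank '[[[0,0,-0.003,0,1],[0,0,-0.006,0,1],[0,0,-0.009,0,1],[0,0,-0.012,0,1],[0,0,-0.014,0,1],[0,0,-0.014,0,1]]]'
python3 look.py
```

```text
time_s: 8.93
ee_pos: [0.4956, -0.0904, 0.0763]
orientation: [-3.141, -0.001, -0.209]
contact_force: [0.2, 1.0, 12.5]
finger_gap: 0.0182
finger_force: 62.2
time_s: 9.68
ee_pos: [0.4952, -0.0904, 0.0884]
orientation: [-3.141, -0.0, -0.208]
contact_force: [5.8, -0.9, -9.7]
finger_gap: 0.018
finger_force: 59.5
wrist 6232 y -0.097 0.093 rise mm at rests R,L: [8.4 9.4]
scene 244 y -0.083 0.096 rise mm at rests R,L: [ 7.4 10.8]
top 70 y 0.07 0.099 rise mm at rests R,L: [12.2 11.8]
[[-0.0299 -0.0427  0.0885]] [  7.1  -0.5 -10.1] [-0.08 -1.16 -0.  ]
```

Balanced: both ends are up about 9 mm and level. Raising a further 13 mm slowly, easing off the load and checking.

```bash
python3 -m crank '[[[0,0,-0.002,0,1],[0,0,-0.004,0,1],[0,0,-0.006,0,1],[0,0,-0.008,0,1],[0,0,-0.010,0,1],[0,0,-0.012,0,1],[0,0,-0.0135,0,1],[0,0,-0.0135,0,1],[0,0,-0.0125,0,1],[0,0,-0.0125,0,1]]]'
python3 look.py
```

```text
time_s: 11.08
ee_pos: [0.4953, -0.0904, 0.1016]
orientation: [-3.141, -0.0, -0.208]
contact_force: [5.8, 0.8, -4.0]
finger_gap: 0.0183
finger_force: 60.2
wrist 6246 y -0.098 0.093 rise mm at rests R,L: [20.9 24.7]
scene 245 y -0.083 0.095 rise mm at rests R,L: [20.3 24.5]
top 66 y 0.072 0.099 rise mm at rests R,L: [17.1 24. ]
[[-0.0299 -0.0427  0.1016]] [ 5.5  1.3 -4.5] [ 0.1  -1.01 -0.07]
```

```bash
python3 -m crank '[[[0,0,0.0003,0,1],[0,0,0.0003,0,1],[0,0,0.0003,0,1],[0,0,0.0003,0,1]]]'; python3 look.py
python3 - <<'E'
from h import *
c=vision.get_image('wrist');s=vision.get_image('scene')
save(np.hstack([cv2.resize(c['image'][60:240,60:360],(400,240)),cv2.resize(s['image'][135:225,180:330],(400,240))]),'d.png')
E
```

```text
time_s: 11.72
ee_pos: [0.4953, -0.0904, 0.1016]
orientation: [-3.141, -0.001, -0.208]
contact_force: [5.4, -0.1, -1.8]
finger_gap: 0.0183
finger_force: 60.5
wrist 6226 y -0.098 0.093 rise mm at rests R,L: [21.4 22.7]
scene 245 y -0.085 0.096 rise mm at rests R,L: [21.2 22.2]
top 70 y 0.071 0.099 rise mm at rests R,L: [23.4 23. ]
[[-0.0299 -0.0427  0.1016]] [ 4.8  0.7 -2. ] [ 0.21 -0.98  0.03]
```

View pics/d.png

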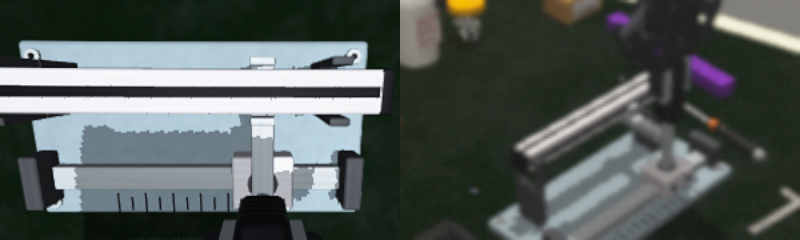

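The wrist crop (left half) shows the boom clear above the rests and resting across the foot at (262,90). The scene crop (right half) shows it level. It dipped to the right while lifting and then settled, so the balance point is probably right of the pad centre. I'll lower it gently, shift 3 mm right and relift for more margin.

```bash
python3 -m crank '[[[0,0,0.003,0,1],[0,0,0.006,0,1],[0,0,0.009,0,1],[0,0,0.012,0,1],[0,0,0.015,0,1],[0,0,0.018,0,1],[0,0,0.021,0,1],[0,0,0.024,0,1],[0,0,0.026,0,1],[0,0,0.026,0,1],[0,0.0035,0.026,0,1],[0,0.0035,0.026,0,1]]]'
python3 -m crank '[[[0,0,-0.003,0,1],[0,0,-0.005,0,1],[0,0,-0.007,0,1],[0,0,-0.009,0,1],[0,0,-0.011,0,1],[0,0,-0.013,0,1],[0,0,-0.014,0,1],[0,0,-0.0145,0,1]]]'
python3 look.py;python3 look.py
```

```text
time_s: 13.48
ee_pos: [0.4948, -0.0938, 0.0763]
orientation: [-3.141, -0.001, -0.208]
contact_force: [3.0, 2.9, 10.6]
finger_gap: 0.0183
finger_force: 62.1
time_s: 14.48
ee_pos: [0.4943, -0.0938, 0.0888]
orientation: [-3.141, 0.0, -0.208]
contact_force: [9.1, 1.1, -13.9]
finger_gap: 0.0182
finger_force: 59.1
wrist 6364 y -0.098 0.094 rise mm at rests R,L: [8.9 9.2]
scene 251 y -0.088 0.096 rise mm at rests R,L: [8.4 8.7]
top 81 y 0.064 0.099 rise mm at rests R,L: [1.9 8.4]
[[-0.0301 -0.0462  0.0888]] [  9.1   1.4 -12.2] [ 0.29 -1.65 -0.01]
wrist 6357 y -0.097 0.093 rise mm at rests R,L: [8.9 9.3]
scene 245 y -0.087 0.095 rise mm at rests R,L: [8.7 8.8]
top 85 y 0.064 0.1 rise mm at rests R,L: [7.1 8.6]
[[-0.0301 -0.0462  0.0888]] [  9.3   1.5 -12.8] [ 0.33 -1.68  0.03]
```

Level with no dip this time. Raising 13.5 mm, easing the load and checking. I'm also easing the x preload a little (+x is toward the boom along tool x, and the reaction is +9 N in x, so I shift +0.5 mm).

```bash
python3 -m crank '[[[0,0,-0.002,0,1],[0,0,-0.004,0,1],[0,0,-0.006,0,1],[0,0,-0.008,0,1],[0.0003,0,-0.010,0,1],[0.0005,0,-0.012,0,1],[0.0005,0,-0.013,0,1],[0.0005,0,-0.0135,0,1],[0.0005,0,-0.013,0,1],[0.0005,0,-0.0125,0,1],[0.0005,0,-0.0121,0,1],[0.0005,0,-0.0121,0,1]]]'
python3 look.py;python3 look.py
```

```text
time_s: 16.27
ee_pos: [0.4946, -0.0938, 0.1019]
orientation: [-3.141, 0.001, -0.208]
contact_force: [5.1, 1.1, -0.3]
finger_gap: 0.0179
finger_force: 60.8
wrist 6221 y -0.097 0.093 rise mm at rests R,L: [21.9 22.3]
scene 254 y -0.086 0.095 rise mm at rests R,L: [21.1 21.8]
top 83 y 0.064 0.099 rise mm at rests R,L: [20.2 21.6]
[[-0.0298 -0.0462  0.1019]] [ 4.5  1.7 -0.6] [ 0.58 -0.88 -0.01]
wrist 6229 y -0.098 0.094 rise mm at rests R,L: [21.9 22.3]
scene 250 y -0.087 0.095 rise mm at rests R,L: [21.5 22. ]
top 87 y 0.065 0.1 rise mm at rests R,L: [20.8 21.5]
[[-0.0298 -0.0462  0.1019]] [ 5.6  3.5 -0.5] [ 0.47 -0.96  0.04]
```

Level at 22 mm. Releasing gently, then withdrawing straight up.

```bash
python3 -m crank '[[[0,0,0,0,1],[0,0,0,0,1],[0,0,0,0,0.4],[0,0,0,0,0.2],[0,0,0,0,0],[0,0,0,0,-0.3],[0,0,0,0,-0.6],[0,0,0,0,-0.6]]]' 20
python3 look.py
python3 -m crank '[[[0,0,-0.01,0,-0.6],[0,0,-0.03,0,-0.6],[0,0,-0.06,0,-0.6],[0,0,-0.09,0,-0.6],[0,0,-0.12,0,-0.6],[0,0,-0.12,0,-0.6],[0,0,-0.12,0,-0.6],[0,0,-0.12,0,-0.6]]]'
python3 look.py
python3 - <<'E'
from h import *
c=vision.get_image('wrist');s=vision.get_image('scene')
save(np.hstack([cv2.resize(c['image'],(400,300)),cv2.resize(s['image'][125:238,180:330],(400,300))]),'e.png')
E
```

```text
time_s: 17.58
ee_pos: [0.4948, -0.094, 0.1022]
orientation: [3.142, 0.0, -0.208]
contact_force: [-0.2, -0.6, -0.7]
finger_gap: 0.068
finger_force: 0.0
wrist 6277 y -0.098 0.093 rise mm at rests R,L: [21.9 22. ]
scene 222 y -0.098 0.095 rise mm at rests R,L: [21.5 21.2]
top 87 y 0.065 0.1 rise mm at rests R,L: [18.5 21. ]
[[-0.0296 -0.0463  0.1022]] [ 0.2 -0.4  0.5] [ 0.02  0.03 -0.06]
time_s: 18.73
ee_pos: [0.494, -0.0939, 0.2213]
orientation: [-3.142, 0.002, -0.208]
contact_force: [0.4, 0.4, -0.3]
finger_gap: 0.0684
finger_force: 0.0
wrist 2281 y -0.097 0.093 rise mm at rests R,L: [22. 22.]
scene 288 y -0.098 0.094 rise mm at rests R,L: [21.3 21.3]
top few 8
[[-0.03   -0.0463  0.2214]] [0.5 0.8 0.3] [-0.01  0.01  0.01]
```

View pics/e.png

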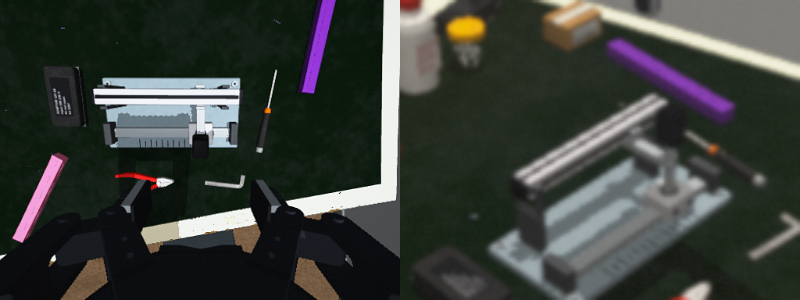

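The boom sits level on the foot, with both ends 22 mm up. In the wrist half it runs from (93,97) to (240,97). The gripper is clear and the tools are where they were.

```bash
python3 -c "
from station import env; print(env.sign_off())"
```

```text
the job is handed in; nothing more can be done
None
```

The job is handed in: the boom balances about 46 mm right of the stand's middle and rests level on the lifter's foot, both ends about 22 mm above their rests, with the gripper clear and the tools where they were.

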